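# Clamp a slide carton in the labelling jig and hold the lever

### The arm

A 7-joint arm with a two-finger parallel gripper is mounted at the origin on a cart in front of the work surface, level with it; the furniture and walls round the work are solid. World frame = base frame: x ahead of the robot, y to its left, z up, the work surface at z = 0. Lengths are in m, angles in rad, forces in N, time in s.
With the tool pointing down it reaches from about 0.375 to 0.925 m from the base axis. Payload 3.1 kg.
Tool frame: the origin (TCP) lies at the very end of the fingers, on their centre line; the grasp point (between the pads) lies robot.hold_point_z behind it (robot.hold_point_z is the distance from the TCP to the grasp point, in m); z points along the fingers, y is the line along which they close (so a half turn about z gives the same grasp; the last joint's range is limited). The gripper opens to 85 mm and grips with 20 to 120 N. Pads are 22 mm wide; open, the fingers measure 114 mm over their backs; the gripper's body (76 mm by 85 mm) begins 54 mm behind the grasp point. The pads swing forward as they close: fully open they stand 13 mm farther back than shut.
Start: joints at [-1.444, 0.383, 0.044, 1.598, -0.018, 1.161, -0.05], TCP at [0.145, 0.634, 0.231] pointing down, gripper open.
Joint ranges: [-2.61, 2.61], [-0.41, 2.15], [-1.48, 1.57], [0, 2.5], [-1.57, 4.71], [0.05, 1.97], [-2.85, 2.85]. Speed limits (rad/s): [2.79, 2.79, 3.14, 3.14, 3.14, 3.14, 3.14].

### API

Orientations are given as a rotation vector (axis times angle).
In Python, from cell import robot gives the robot as it stands.
- The arm moves only by the tool servo_tool, never from a script. Its argument "deltas" is one flat list of numbers, 6 for each row, row after row: the shift along the world's x, y, z as a fraction of full scale, then the turn, a rotation vector about the world's x, y, z as a fraction of full scale. In form: [x, y, z, wx, wy, wz, x, y, z, wx, wy, wz, ...]. A call has 1 to 8 rows; each row is the pose to reach, as a shift and turn from the pose commanded when the call began; what a row does not reach only later rows make up. Full scale, the value 1, is 25 cm for a shift and 30 degrees for a turn. A row lasts 1/10 s, in which the tool goes at most 50 mm and 8.59 degrees, less where a joint would pass 70% of its speed; a pose out of reach is approached as far as the arm can. A call with a number of a shift or a turn outside -1 to 1 is refused whole. A call with a gripper value outside its range is refused whole. "jaw" is the closure, from 0 (fully open) to 1 (shut), set as the call begins (left out, the last holds). The fingers move at their own pace and stop on an object; "squeeze" is the grip in N (left out, the last holds). Time passes only in rows, so rows that repeat a pose let the fingers close. It gives the time, the measured TCP pose, the force, the opening and the grip force at its end, in the units of the state.
- robot.read_state(): the state, without advancing time (a new reading comes with each control period).
- robot.snapshot(name): name is "scene" or "side" or "wrist"; returns a dict with "img" (384x512x3 uint8, red, green, blue), "K" (3x3 intrinsics, pixels), "origin" and "attitude" of the camera in the world. Camera axes: x right, y up, looking along -z (the intrinsics and any distortion apply to the point x, -y, -z); pixel columns grow to the right and rows downward; lengths in m; the calibration is good to about 2 mm. The wrist camera is an equidistant fisheye: a pixel r from the principal point sees the ray r / f radians off the axis. A picture is of the moment at which its call begins. There is no depth.
- robot.finish_job(): hands the job in; it is judged then, once.
The state is a dict: "clock": time; "qpos": joint angles; "joint_velocities": joint speeds; "joint_efforts": joint torques, N m; "tool_pos": TCP position; "ee_rot": TCP orientation; "ft_force": force on the tool from outside, world axes, zero at the start; "ft_torque": the same for the moment, N m; "width": finger opening in m; "gripper_force": force on a finger pad.
Only numpy, scipy, OpenCV 4.12 (cv2) and the standard library are available. Lean on these libraries where they do the work, as an engineer would, in place of code of your own. Each camera call takes 0.05 s, during which the arm holds its last target. There are 200 camera calls.

### The job

Push the flat slide carton along the bench, without lifting it, lengthwise into the open end of the labelling jig until it sits against the end stop. Then flip the safety catch over, and only then pull the T-handled lever as far as it goes toward the jig's front fence so that the pad clamps the carton against the fence; the lever springs back, so finish still holding it there. Leave the other things on the bench where they are.

Things in the scene. Friction and masses are not known exactly. Their poses are not given: they have to be found in the camera images.
- slide_carton: The flat card carton to clamp: 56 (its x) x 82 (its y) x 30 mm high, 0.15 to 0.3 kg, loose, flat on the bench off the jig's open end. The smaller of the two lying card boxes (the other, the lancet box, is 100 mm long and 50 high). Origin: centre of its underside.
- jig: Metal labelling jig fixed to the bench; x away from the robot, y left, z up. Origin on the bench = carton's origin when clamped home, 82 mm side along y. Nest (jig mm; the bench is its floor), open at +y: fence face x=-28, 22 high; end stop face y=-41, 26 high; facing the fence, the pad, face x=40 drawn back. Housing x 60..122, y -135..30, 62 high, on a 6 high foot plate x 48..132, y -140..35.
- nest_mouth (a point): Middle of the nest's open end, on the bench, at jig (6, 41) mm; axes as the jig's. The carton goes in along jig -y, lengthwise. The nest is 68 mm wide for the 56 mm carton, which may lie anywhere across it before clamping. Lead-ins at the mouth flare outward on both sides, over the last 15 to 20 mm before it, by about 8 mm, 22 high.
- pad: The jig's spring-mounted pressing pad, 60 (y) x 22 mm high. Origin: middle of its pressing face, jig (40, -5, 15) mm drawn back. The lever drives it to jig -x, 22.5 mm per rad; it meets a carton that lies against the fence at lever 0.53 rad, then presses through a 1.5 N/mm spring, about 9 N at full pull.
- lever (a joint): The upright lever, rad. 0 = released, leaning back to jig +x by 0.45 rad from upright; 0.8 = end of its pull to jig -x, leaning forward 0.35 rad. It springs back when let go: about 2 N at the handle to start, 7 N at full pull. While the catch stands it is blocked below 0.15 rad.
- lever_pivot (a point): Point on the lever's hinge line, which runs along jig y: jig (90, -60, 50) mm. The handle's middle runs about it on a 115 mm radius.
- lever_handle: The lever's black T-handle: a round bar 18 mm thick, 84 mm long along jig y, that turns freely on its pin. Origin: middle of the bar, released at jig (140, -60, 154) mm, fully pulled at jig (51, -60, 158) mm. Pinch either half from above across the bar (the 12 mm stem joins its middle from below, leaning, and is in the way there), or hook it from behind.
- catch (a joint): The safety catch, rad. 0 = upright in front of the lever's stem, blocking it; 1.5 = tipped over flat toward jig -y, lever free. Its hinge line runs along jig x at jig y=-74, z=66 mm. Under 1 N at the tab tips it. Let go early it falls back; beyond about 0.6 rad it falls open by itself and stays there.
- catch_tab (a point): Middle of the flat ribbed face of the catch's thumb tab, which looks to jig +y: push it to jig -y. Upright it is at jig (82, -51, 107) mm; the tab is a steel block 38 (x) x 24 (y) x 22 mm (z), from z=96 to 118 mm and y=-51 to -75.
- lancet_box: Bystander, leave alone: white card box like the slide carton but bigger, 62 x 100 x 50 mm high. Origin: centre of its underside.
- bulb_box: Bystander, leave alone: upright card box, 34 x 34 x 59 mm high. Origin: centre of its underside.
- cover_box: Bystander, leave alone: small flat plastic box, 36 x 52 x 17 mm high. Origin: centre of its underside.
- sample_cup_0: Bystander, leave alone: lidded plastic cup, 64 mm across, 66 mm high. Origin: centre of its underside.
- matchbox: Bystander, leave alone: matchbox, 36 x 52 x 14 mm high. Origin: centre of its underside.
- spare_eyepiece: Bystander, leave alone: black microscope eyepiece standing upright, 33 mm across, 46 mm high. Origin: centre of its underside.
Not all that is in view belongs to the job. What is shaped like the slide_carton but pink is not meant.

How it is judged:
By the outcome, as a careful person would: the job done as asked, in the order asked, and still so for the second after the job is handed in, while the arm keeps its last pose, push and grip.
It also fails if it takes over 72 s, if anything falls off the work surface, if the arm or the gripper's body presses on something with over 40 N, if the wrist force passes 120 N, or if a joint passes its speed limit or range.

## Working session

There is one attempt and no reset: what is moved stays moved. The work goes in short steps, Python scripts to look and compute and a tool call to move; the robot and the scene stay as the last step left them, time stands still between calls to the robot, and variables do not carry over. Pictures are saved under pics/ and viewed, at most 10 in all, crops included, and the job is handed in when it is done.

Besides the shell and the picture viewer there is one more tool, called after "Request:" as name(argument=value, ...), one argument or row to a line, values as JSON. servo_tool: Moves the arm, as the interface text tells. Shift numbers are shares of 25 cm and turn numbers shares of 30 degrees, none past 1 either way. Its arguments: {"type":"object","properties":{"deltas":{"type":"array"},"jaw":{"type":"number"},"squeeze":{"type":"number"}},"required":["deltas"]}

```bash
mkdir -p pics; ls
python3 - <<'E'
from cell import robot
import cv2,pickle
s=robot.read_state();print(s['clock'],s['tool_pos'],s['ee_rot'],s['width'],robot.hold_point_z)
d={}
for n in("scene","side"):
    d[n]=robot.snapshot(n);cv2.imwrite(f"pics/{n}0.png",cv2.resize(d[n]["img"][:,:,::-1],(800,600),interpolation=cv2.INTER_CUBIC))
    print(n,d[n]["K"],d[n]["origin"],d[n]["attitude"])
pickle.dump(d,open("s0.pkl","wb"))
E
```

```text
pics
0.0 [0.14467659 0.63271477 0.22985825] [-0.35220134 -3.12162765  0.00420635] 0.08506908152550192 0.0187
scene [[381.57904625   0.         258.1998659 ]
 [  0.         381.57904625 193.27438063]
 [  0.           0.           1.        ]] [0.14667142 0.68186483 0.82796646] [ 0.28014304 -1.05400653 -2.39826392]
side [[363.64719875   0.         250.09954381]
 [  0.         363.64719875 187.67821711]
 [  0.           0.           1.        ]] [-0.31250539 -0.15365204  0.86955709] [ 0.71186612 -0.58390748 -1.25158881]
```

View pics/scene0.png

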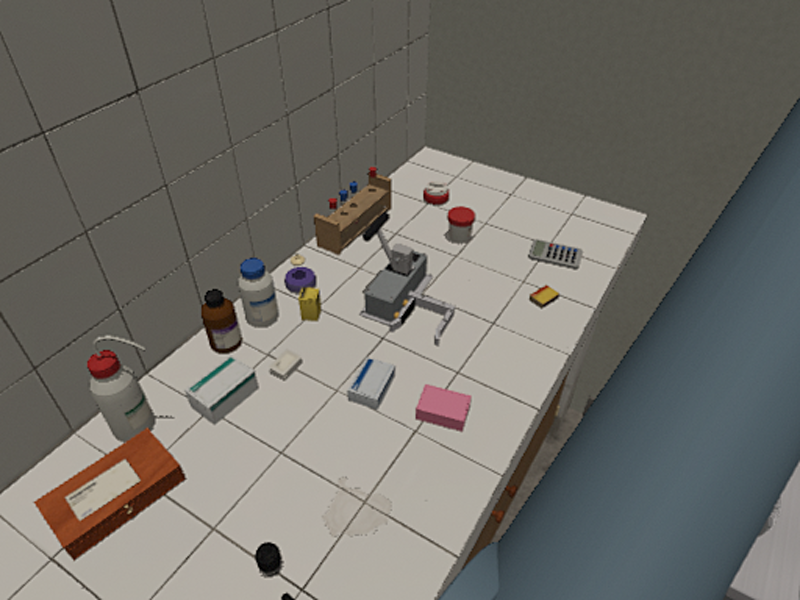

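View pics/side0.png

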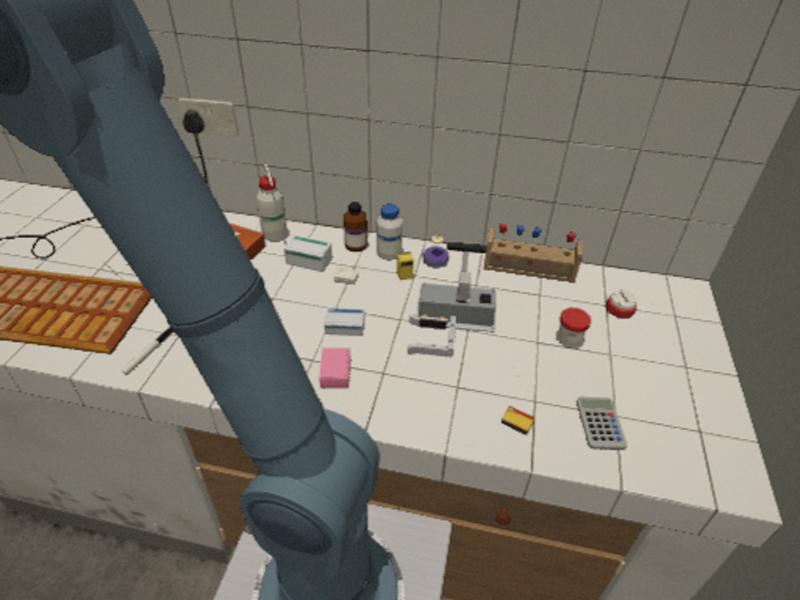

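The scene view shows three candidate boxes, in 800x600 pixels:
- White and blue box at (372,382), side view (344,321). It is the smaller white card box and lies off the jig's mouth, so it fits the slide carton.
- White and green box at (222,387). It is bigger and taller, so it is the lancet box.
- Pink box at (443,407). It is excluded by its colour.

The jig is at about (400,290). I'll confirm with one enlarged crop.

```bash
cat > h.py <<'E'
import numpy as np,cv2
from scipy.spatial.transform import Rotation as R
def ray(c,u,v):
    K=c["K"];d=np.array([(u-K[0,2])/K[0,0],-(v-K[1,2])/K[1,1],-1.])
    return np.array(c["origin"]),R.from_rotvec(c["attitude"]).apply(d)
def onz(c,u,v,z):
    o,d=ray(c,u,v);return o+d*(z-o[2])/d[2]
def proj(c,p):
    q=R.from_rotvec(c["attitude"]).inv().apply(np.array(p)-c["origin"])
    K=c["K"];return np.array([K[0,2]+K[0,0]*q[0]/-q[2],K[1,2]-K[1,1]*q[1]/-q[2]])
def tri(r1,r2):
    (o1,d1),(o2,d2)=r1,r2;A=np.stack([d1,-d2],1);t=np.linalg.lstsq(A,o2-o1,rcond=None)[0]
    a,b=o1+t[0]*d1,o2+t[1]*d2;return (a+b)/2,np.linalg.norm(a-b)
E
python3 - <<'E'
import pickle,cv2,numpy as np
d=pickle.load(open("s0.pkl","rb"))
a=cv2.resize(d["scene"]["img"][130:270,215:315,::-1],None,fx=4.2,fy=4.2,interpolation=cv2.INTER_CUBIC)
b=cv2.resize(d["side"]["img"][148:250,203:320,::-1],None,fx=3.2,fy=3.2,interpolation=cv2.INTER_CUBIC)
o=np.zeros((590,800,3),np.uint8);o[:a.shape[0],:a.shape[1]]=a[:590];o[:b.shape[0],424:424+b.shape[1]]=b
cv2.imwrite("pics/crop.png",o)
E
```

```text
(no output)
```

View pics/crop.png

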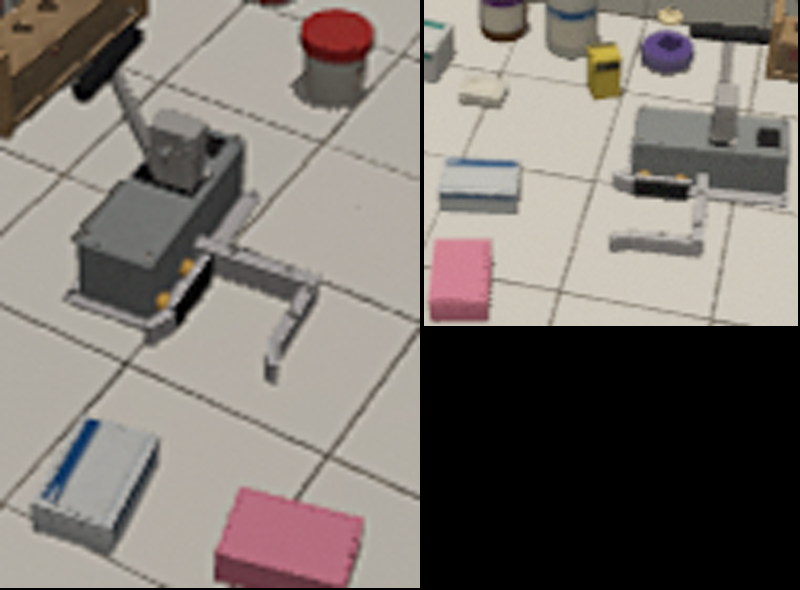

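```bash
python3 - <<'E'
import pickle,numpy as np
from h import *
d=pickle.load(open("s0.pkl","rb"));S,D=d["scene"],d["side"]
s=lambda x,y:(215+(x+.5)/4.2-.5,130+(y+.5)/4.2-.5)
t=lambda x,y:(203+(x-424+.5)/3.2-.5,148+(y+.5)/3.2-.5)
def P(n,c,f,x,y,z): print(n,(1e3*onz(c,*f(x,y),z)).round(0))
for n,x,y in(("fl",97,420),("fr",158,435),("nl",33,515),("nr",108,540)):P("carton "+n,S,s,x,y,.03)
for n,x,y in(("fl",446,160),("fr",520,161),("nl",441,187),("nr",519,189)):P("carton side "+n,D,t,x,y,.03)
for n,x,y in(("122,30",78,236),("60,30",153,266),("60,-135",243,142)):P("hous "+n,S,s,x,y,.062)
for n,x,y in(("60,30",634,146),("60,-135",789,160),("122,30",637,108)):P("hous side "+n,D,t,x,y,.062)
P("fence in corner -28,-41",S,s,300,285,.022)
print("handle +y end",tri(ray(S,*s(82,88)),ray(D,*t(693,31))))
E
cat > m.py <<'E'
# colour/contour measurements
import pickle
from h import *
d=pickle.load(open("s0.pkl","rb"));S,D=d["scene"],d["side"]
for n,c,(y0,y1,x0,x1) in(("scene",S,(225,270,215,256)),("side",D,(190,225,205,238))):
    im=cv2.resize(c["img"][y0:y1,x0:x1],None,fx=8,fy=8,interpolation=cv2.INTER_CUBIC)
    hsv=cv2.cvtColor(im,cv2.COLOR_RGB2HSV)
    blue=((hsv[...,0]>95)&(hsv[...,0]<130)&(hsv[...,1]>120)).astype(np.uint8)
    cs,_=cv2.findContours(blue,0,2);k=max(cs,key=cv2.contourArea)
    b=cv2.boxPoints(cv2.minAreaRect(k))
    for p in b:print(n,(1e3*onz(c,x0+(p[0]+.5)/8-.5,y0+(p[1]+.5)/8-.5,.03)).round(0))
E
python3 m.py
```

```text
carton fl [559.  98.  30.]
carton fr [517.  88.  30.]
carton nl [548. 186.  30.]
carton nr [498. 177.  30.]
carton side fl [551. 175.  30.]
carton side fr [568.  98.  30.]
carton side nl [510. 167.  30.]
carton side nr [526.  88.  30.]
hous 122,30 [652. -18.  62.]
hous 60,30 [589. -20.  62.]
hous 60,-135 [ 606. -176.   62.]
hous side 60,30 [585. -21.  62.]
hous side 60,-135 [ 602. -180.   62.]
hous side 122,30 [646. -13.  62.]
fence in corner -28,-41 [510. -97.  22.]
handle +y end (array([ 0.67454922, -0.06265853,  0.15503711]), np.float64(0.0024577355817357303))
scene [553. 162.  30.]
scene [565.  99.  30.]
scene [557. 100.  30.]
scene [545. 163.  30.]
side [552. 144.  30.]
side [555. 145.  30.]
side [563. 106.  30.]
side [560. 105.  30.]
```

The crop confirms it: the blue-striped carton is at (97,480) in the crop, squarely off the nest mouth. The jig is at about (531,-57) mm with yaw near 0.105 rad. The handle and corner checks agree to within 3 mm. The carton centre is at about (534,135) with yaw near 0.16. Next I'll move above it for a closer look with the wrist camera.

Request:
servo_tool(
  deltas=[0.26,-0.32,0,0,0,-0.38,0.52,-0.64,0,0,0,-0.76,0.52,-0.64,0,0,0,-0.76,0.52,-0.64,0,0,0,-0.76,0.52,-0.64,0,0,0,-0.76,0.52,-0.64,0,0,0,-0.76],
)

```text
clock: 0.7
tool_pos: [0.2768, 0.4714, 0.231]
ee_rot: [0.971, 2.988, -0.001]
ft_force: [-0.3, 0.6, 0.2]
width: 0.0853
gripper_force: 0.0
```

Request:
servo_tool(
  deltas=[0.52,-0.64,0,0,0,-0.76,0.52,-0.64,0,0,0,-0.76,0.52,-0.64,0,0,0,-0.76,0.52,-0.64,0,0,0,-0.76,0.52,-0.64,0,0,0,-0.76],
)

```text
clock: 1.2
tool_pos: [0.4088, 0.3089, 0.2314]
ee_rot: [1.545, 2.732, -0.001]
ft_force: [0.2, -0.1, 0.1]
width: 0.0853
gripper_force: 0.0
```

Request:
servo_tool(
  deltas=[0.52,-0.56,0,0,0,-0.76,0.52,-0.56,0,0,0,-0.76,0.52,-0.56,0,0,0,-0.76,0.52,-0.56,0,0,0,-0.76,0.52,-0.56,0,0,0,-0.76,0.52,-0.56,0,0,0,-0.76],
)

```text
clock: 1.8
tool_pos: [0.5349, 0.1752, 0.2309]
ee_rot: [-2.045, -2.384, 0.0]
ft_force: [-1.5, 0.9, -0.3]
width: 0.0852
gripper_force: 0.0
```

Run:
```python
from cell import robot
import cv2,pickle
from h import *
s=robot.read_state();print(s['clock'],s['tool_pos'],s['ee_rot'],R.from_rotvec(s['ee_rot']).as_matrix()[:,1])
w=robot.snapshot("wrist");print(w["K"],w["origin"],w["attitude"],[k for k in w])
pickle.dump(w,open("w1.pkl","wb"));cv2.imwrite("pics/w1.png",cv2.resize(w["img"][:,:,::-1],(800,600),interpolation=cv2.INTER_CUBIC))
```

```text
1.8 [0.53493466 0.1751666  0.23086172] [-2.04496736e+00 -2.38397570e+00  3.30225140e-04] [ 9.88350130e-01  1.52196073e-01 -6.12752940e-04]
[[297.31863964   0.         256.70999959]
 [  0.         297.31863964 188.65316601]
 [  0.           0.           1.        ]] [0.52476487 0.24333917 0.3752721 ] [-0.2713616  -0.02028117  0.15130467] ['img', 'K', 'origin', 'attitude']
```

View pics/w1.png

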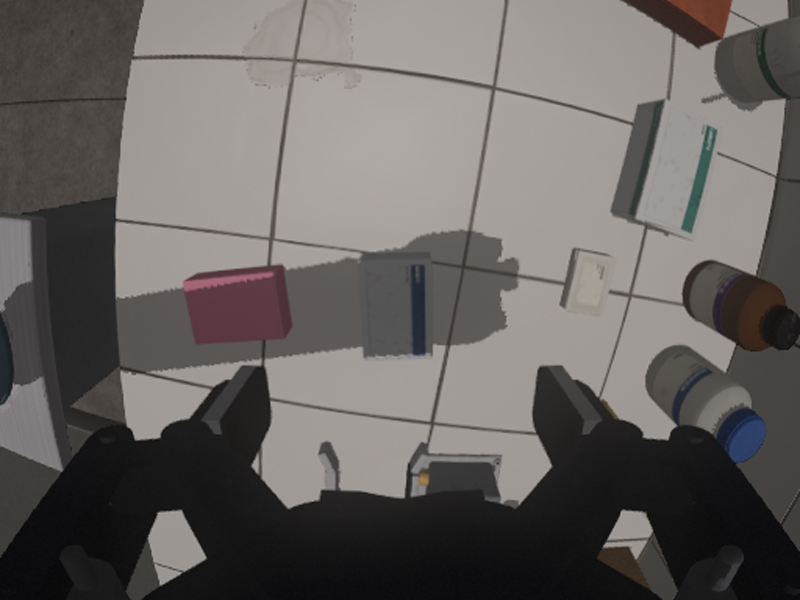

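The wrist view shows the carton's top face with corners at about (362,264), (431,264), (432,356) and (362,358). The jig's two lead-in tips are at (326,447) and (416,446). I'll cast these rays.

```bash
cat >> h.py <<'E'
def fray(c,u,v):
    K=c["K"];x,y=(u-K[0,2])/K[0,0],(v-K[1,2])/K[1,1];r=np.hypot(x,y);s=np.sin(r)/r
    return np.array(c["origin"]),R.from_rotvec(c["attitude"]).apply([x*s,-y*s,-np.cos(r)])
def fonz(c,u,v,z):
    o,d=fray(c,u,v);return o+d*(z-o[2])/d[2]
E
python3 - <<'E'
import pickle
from h import *
w=pickle.load(open("w1.pkl","rb"))
f=lambda x,y,z:1e3*fonz(w,(x+.5)*.64-.5,(y+.5)*.64-.5,z)
c=[f(x,y,.03) for x,y in((362,264),(431,264),(432,356),(362,358))]
for p in c:print(p.round(1))
print(np.mean(c,0),[np.linalg.norm(c[i]-c[i-1]).round(1) for i in range(4)])
for a,b in((3,0),(2,1)):v=c[b]-c[a];print("yaw",np.arctan2(-v[0],v[1]))
v=c[1]-c[0];print(np.arctan2(v[1],v[0]));v=c[2]-c[3];print(np.arctan2(v[1],v[0]))
for x,y in((322,446),(333,444),(411,474),(424,446)):print(x,y,f(x,y,.022).round(0))
J=lambda x,y,o=(531.5,-57),a=.105:np.array(o)+[x*np.cos(a)-y*np.sin(a),x*np.sin(a)+y*np.cos(a)]
for q in((-28,41),(-36,60),(40,41),(48,60),(82,-51),(140,-40)):print(q,J(*q).round(0))
E
```

```text
[505.9 167.9  30. ]
[557.7 175.8  30. ]
[571.4 101.5  30. ]
[515.7  91.1  30. ]
[537.68219999 134.05523767  30.        ] [np.float64(77.4), np.float64(52.4), np.float64(75.6), np.float64(56.6)]
yaw 0.1274160752696773
yaw 0.1814040614714306
0.15179295043646462
0.18444794770688694
322 446 [490.  -7.  22.]
333 444 [499.  -2.  22.]
411 474 [575. -25.  22.]
424 446 [581.   9.  22.]
(-28, 41) [499. -19.]
(-36, 60) [489.  -1.]
(40, 41) [567. -12.]
(48, 60) [573.   8.]
(82, -51) [618. -99.]
(140, -40) [675. -82.]
```

Request:
servo_tool(
  deltas=[-0.01,-0.072,-0.15,0,0,0,-0.01,-0.072,-0.35,0,0,0,-0.01,-0.072,-0.55,0,0,0,-0.01,-0.072,-0.72,0,0,0,-0.01,-0.072,-0.82,0,0,0,-0.01,-0.072,-0.87,0,0,0,-0.01,-0.072,-0.89,0,0,0],
  jaw=0,
)

```text
clock: 2.55
tool_pos: [0.5306, 0.1581, 0.0074]
ee_rot: [-2.04, -2.386, 0.002]
ft_force: [-0.3, -0.1, 0.1]
width: 0.0854
gripper_force: 0.0
```

Request:
servo_tool(
  deltas=[0,0,0,0,0,0,0,0,0,0,0,0,0,0,0,0,0,0,0,0,0,0,0,0,0,0,0,0,0,0,0,0,0,0,0,0],
  jaw=0.5,
  squeeze=20,
)

```text
clock: 3.15
tool_pos: [0.534, 0.1566, 0.0106]
ee_rot: [2.045, 2.383, 0.005]
ft_force: [0.3, 0.9, 6.1]
width: 0.0557
gripper_force: 23.1
```

Request:
servo_tool(
  deltas=[-0.009,-0.07,0.004,0,0,-0.023,-0.018,-0.14,0.004,0,0,-0.046,-0.027,-0.21,0.004,0,0,-0.07,-0.036,-0.276,0.004,0,0,-0.092,-0.036,-0.276,0.004,0,0,-0.092,-0.036,-0.276,0.004,0,0,-0.092],
)

```text
clock: 3.75
tool_pos: [0.5236, 0.0814, 0.0105]
ee_rot: [2.108, 2.326, -0.003]
ft_force: [-0.8, -3.0, 9.5]
width: 0.0554
gripper_force: 23.1
```

Run:
```python
from cell import robot
import cv2,pickle
from h import *
s=robot.read_state();print(s['clock'],s['tool_pos'],R.from_rotvec(s['ee_rot']).as_matrix()[:,1],s['ft_force'])
w=robot.snapshot("wrist");sc=robot.snapshot("scene")
pickle.dump((w,sc),open("w2.pkl","wb"))
a=cv2.resize(w["img"][150:384,140:372,::-1],(595,600),interpolation=cv2.INTER_CUBIC)
cv2.imwrite("pics/w2.png",a)
```

```text
3.75 [0.52361714 0.08138594 0.01053047] [9.95166665e-01 9.82002462e-02 1.41892632e-04] [-0.81360923 -2.97769411  9.49904051]
```

View pics/w2.png

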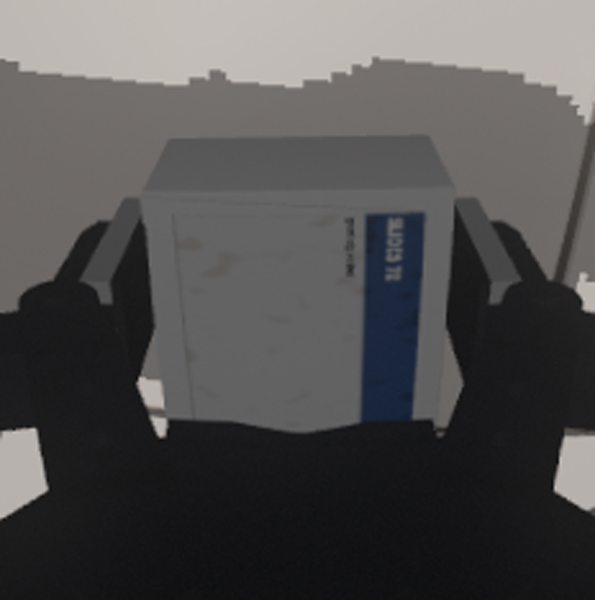

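The carton is square between the fingers, with its rear top edge at crop row 190, columns 145 to 452. I'll compute where that edge is relative to the TCP.

Run:
```python
import pickle
from h import *
w,sc=pickle.load(open("w2.pkl","rb"))
for x,y in((147,191),(450,189)):print(1e3*fonz(w,140+x*.39,150+y*.39,.03))
```

```text
[494.9597244   95.74192484  30.        ]
[548.98448885 101.42946135  30.        ]
```

Request:
servo_tool(
  deltas=[0.005,-0.045,0,0,0,0,0.011,-0.09,0,0,0,0,0.016,-0.135,0,0,0,0,0.022,-0.18,0,0,0,0,0.027,-0.225,0,0,0,0,0.027,-0.225,0,0,0,0,0.027,-0.225,0,0,0,0],
)

```text
clock: 4.55
tool_pos: [0.5307, 0.0276, 0.0106]
ee_rot: [2.105, 2.329, 0.0]
ft_force: [-0.6, -0.3, 6.7]
width: 0.0551
gripper_force: 23.1
```

Run:
```python
from cell import robot
import cv2,pickle,numpy as np
from h import *
s=robot.read_state();print(s['clock'],s['tool_pos'],R.from_rotvec(s['ee_rot']).as_matrix()[:,1],s['ft_force'])
w=robot.snapshot("side");sc=robot.snapshot("scene")
pickle.dump((w,sc),open("w3.pkl","wb"))
a=cv2.resize(sc["img"][150:250,220:300,::-1],None,fx=5,fy=5,interpolation=cv2.INTER_CUBIC)
b=cv2.resize(w["img"][160:250,220:300,::-1],None,fx=5,fy=5,interpolation=cv2.INTER_CUBIC)
o=np.zeros((500,800,3),np.uint8);o[:,:400]=a;o[:450,400:]=b
cv2.imwrite("pics/w3.png",o)
```

```text
4.55 [0.53071212 0.02762944 0.01056142] [0.99489987 0.10085833 0.00136024] [-0.59028256 -0.34391795  6.70819174]
```

View pics/w3.png

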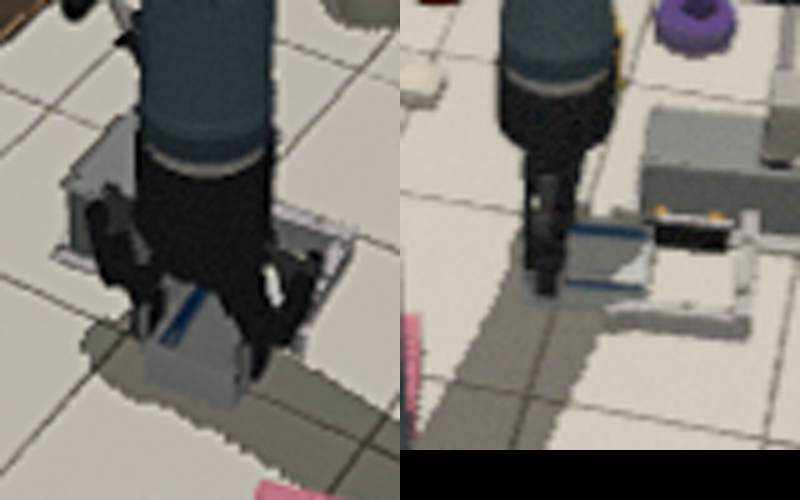

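The carton's front end is inside the mouth and centred. Next I'll release it, back off behind it, and half close the fingers so I can push it the rest of the way.

Request:
servo_tool(
  deltas=[0,0,0,0,0,0,0,0,0,0,0,0,0,0,0,0,0,0,0,0,0,0,0,0,-0.006,0.06,0.012,0,0,0,-0.012,0.12,0.025,0,0,0,-0.019,0.19,0.04,0,0,0,-0.019,0.19,0.04,0,0,0],
  jaw=0,
)

```text
clock: 5.45
tool_pos: [0.5252, 0.0812, 0.0198]
ee_rot: [-2.096, -2.338, -0.002]
ft_force: [-0.2, -0.3, -0.2]
width: 0.0856
gripper_force: 0.0
```

Request:
servo_tool(
  deltas=[0,0,0,0,0,0,0,0,0,0,0,0,0,0,0,0,0,0,0,0,0,0,0,0,0,0,0,0,0,0,0,0,0,0,0,0],
  jaw=0.75,
)

```text
clock: 6.05
tool_pos: [0.5254, 0.0776, 0.0197]
ee_rot: [2.103, 2.333, -0.0]
ft_force: [0.2, -0.0, 0.4]
width: 0.0212
gripper_force: 0.0
```

Request:
servo_tool(
  deltas=[0.004,-0.04,0,0,0,0,0.008,-0.08,0,0,0,0,0.012,-0.12,0,0,0,0,0.016,-0.16,0,0,0,0,0.02,-0.2,0,0,0,0,0.024,-0.24,0,0,0,0,0.028,-0.28,0,0,0,0],
)

```text
clock: 6.75
tool_pos: [0.5325, 0.0072, 0.0198]
ee_rot: [-2.103, -2.334, -0.0]
ft_force: [0.5, 1.5, 0.6]
width: 0.021
gripper_force: 0.7
```

Request:
servo_tool(
  deltas=[0.001,-0.01,0,0,0,0,0.002,-0.02,0,0,0,0,0.003,-0.03,0,0,0,0,0.003,-0.03,0,0,0,0],
)

```text
clock: 7.15
tool_pos: [0.5333, 0.0004, 0.0198]
ee_rot: [2.102, 2.334, 0.0]
ft_force: [0.1, 1.3, 0.7]
width: 0.0211
gripper_force: 0.5
```

Still just sliding at about 1.3 N. I'll push on in small steps.

Request:
servo_tool(
  deltas=[0.001,-0.01,0,0,0,0,0.002,-0.02,0,0,0,0,0.002,-0.02,0,0,0,0,0.002,-0.02,0,0,0,0],
)

```text
clock: 7.55
tool_pos: [0.5339, -0.0008, 0.0198]
ee_rot: [-2.098, -2.334, -0.005]
ft_force: [-0.5, 6.3, 1.9]
width: 0.0212
gripper_force: 3.3
```

Request:
servo_tool(
  deltas=[0.001,-0.01,0,0,0,0,0.002,-0.02,0,0,0,0,0.002,-0.02,0,0,0,0,0.002,-0.02,0,0,0,0],
)

```text
clock: 7.95
tool_pos: [0.5342, -0.001, 0.0198]
ee_rot: [-2.092, -2.333, -0.01]
ft_force: [-0.8, 12.8, 2.1]
width: 0.0215
gripper_force: 6.5
```

Request:
servo_tool(
  deltas=[-0.008,0.08,0,0,0,0,-0.016,0.16,0.05,0,0,0,-0.024,0.24,0.2,0,0,0,-0.03,0.3,0.4,0,0,0,-0.03,0.35,0.6,0,0,0,-0.03,0.35,0.6,0,0,0],
  jaw=1,
)

```text
clock: 8.55
tool_pos: [0.532, 0.0801, 0.1763]
ee_rot: [2.095, 2.332, 0.019]
ft_force: [1.2, 0.1, -0.5]
width: -0.0
gripper_force: 0.0
```

Run:
```python
from cell import robot
import cv2,pickle,numpy as np
from h import *
s=robot.read_state();print(s['clock'],s['tool_pos'],s['ft_force'],s['width'])
w=robot.snapshot("side");sc=robot.snapshot("scene")
pickle.dump((w,sc),open("w4.pkl","wb"))
a=cv2.resize(sc["img"][135:235,225:305,::-1],None,fx=5,fy=5,interpolation=cv2.INTER_CUBIC)
b=cv2.resize(w["img"][145:240,245:325,::-1],None,fx=5,fy=5,interpolation=cv2.INTER_CUBIC)
o=np.zeros((500,800,3),np.uint8);o[:,:400]=a;o[:475,400:]=b
cv2.imwrite("pics/w4.png",o)
```

```text
8.55 [0.53196563 0.0801371  0.17630704] [ 1.19361785  0.07044493 -0.46112623] -3.2034836426914928e-06
```

View pics/w4.png

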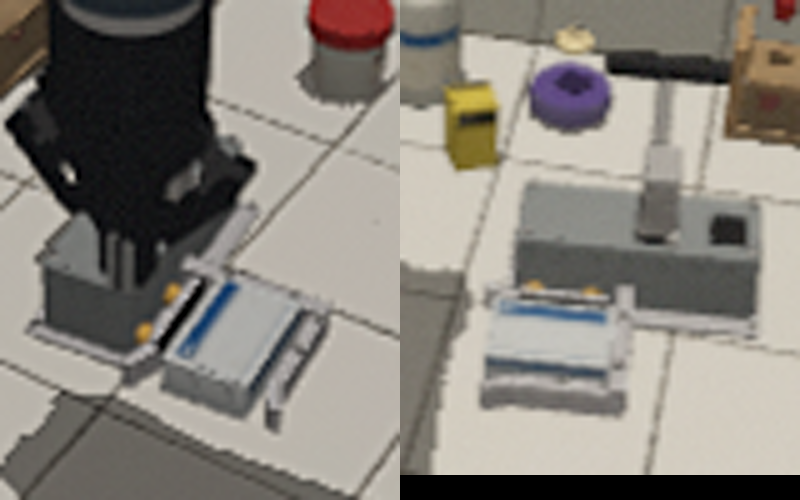

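The carton sits in the nest against the stop in both views: scene crop rear edge (165,375) to (245,410), side crop (485 to 605, 340). In the side crop the tab's top face is at about (645 to 682, 148) and the handle's +y end at (608,65). I'll check the predicted jig points against these.

Run:
```python
import pickle
from h import *
w,sc=pickle.load(open("w4.pkl","rb"));d=pickle.load(open("s0.pkl","rb"))["scene"]
a=.105;o=np.array([.533,-.057])
J=lambda x,y,z:np.r_[o+np.array([x*np.cos(a)-y*np.sin(a),x*np.sin(a)+y*np.cos(a)])/1e3,z/1e3]
for n,q in(("tab top far +y",(101,-51,118)),("tab top near +y",(63,-51,118)),("tab top near -y",(63,-75,118)),("tab bot near +y",(63,-51,96)),("handle +y",(140,-18,154)),("handle -y",(140,-102,154)),("h 60 30",(60,30,62)),("h 60 -135",(60,-135,62)),("h 122 -135",(122,-135,62)),("h 122 30",(122,30,62)),("fence out -y",(-28,-41,22))):
    p=J(*q);u=proj(w,p);v=proj(d,p)
    print(n,(p*1e3).round(),"sidecrop",((u-[245,145])*5+[400,0]).round(),"scenecrop0",((v-[215,130])*4.2).round())
```

```text
tab top far +y [639. -97. 118.] sidecrop [649. 144.] scenecrop0 [150. 121.]
tab top near +y [ 601. -101.  118.] sidecrop [647. 180.] scenecrop0 [198. 136.]
tab top near -y [ 604. -125.  118.] sidecrop [684. 183.] scenecrop0 [212. 117.]
tab bot near +y [ 601. -101.   96.] sidecrop [644. 206.] scenecrop0 [197. 160.]
handle +y [674. -60. 154.] sidecrop [606.  61.] scenecrop0 [80. 91.]
handle -y [ 683. -144.  154.] sidecrop [732.  71.] scenecrop0 [133.  30.]
h 60 30 [590. -21.  62.] sidecrop [518. 237.] scenecrop0 [152. 263.]
h 60 -135 [ 607. -185.   62.] sidecrop [766. 259.] scenecrop0 [246. 134.]
h 122 -135 [ 668. -178.   62.] sidecrop [764. 199.] scenecrop0 [174. 112.]
h 122 30 [651. -14.  62.] sidecrop [525. 178.] scenecrop0 [ 74. 238.]
fence out -y [ 509. -101.   22.] sidecrop [613. 383.] scenecrop0 [302. 281.]
```

Request:
servo_tool(
  deltas=[0.09,-0.18,0,0,0,0,0.18,-0.36,0,0,0,0,0.25,-0.5,0,0,0,0,0.288,-0.58,0,0,0,0,0.288,-0.58,-0.1,0,0,0,0.288,-0.58,-0.2,0,0,0,0.288,-0.58,-0.256,0,0,0,0.288,-0.58,-0.256,0,0,0],
)

```text
clock: 9.45
tool_pos: [0.5948, -0.0676, 0.1015]
ee_rot: [-2.1, -2.329, 0.01]
ft_force: [0.5, -0.7, 0.4]
width: 0.0
gripper_force: 0.0
```

Request:
servo_tool(
  deltas=[0.004,-0.04,0,0,0,0,0.008,-0.08,0,0,0,0,0.012,-0.12,0,0,0,0,0.016,-0.16,0,0,0,0,0.016,-0.16,0,0,0,0],
)

```text
clock: 9.95
tool_pos: [0.6029, -0.1106, 0.1068]
ee_rot: [2.106, 2.328, -0.0]
ft_force: [0.5, -0.1, -1.0]
width: 0.0
gripper_force: 0.0
```

Request:
servo_tool(
  deltas=[0.006,-0.035,0,0,0,0,0.012,-0.07,0,0,0,0,0.02,-0.105,0,0,0,0,0.028,-0.14,0,0,0,0,0.028,-0.16,0,0,0,0,0.028,-0.16,0,0,0,0,0.028,-0.16,0,0,0,0],
)

```text
clock: 10.65
tool_pos: [0.6095, -0.1471, 0.1056]
ee_rot: [-2.103, -2.333, -0.0]
ft_force: [0.2, -0.6, -0.1]
width: -0.0
gripper_force: 0.0
```

Run:
```python
from cell import robot
import cv2,pickle,numpy as np
from h import *
s=robot.read_state();print(s['clock'],s['tool_pos'],s['ft_force'],s['qpos'])
w=robot.snapshot("side");sc=robot.snapshot("scene")
a=cv2.resize(sc["img"][115:215,225:305,::-1],None,fx=5,fy=5,interpolation=cv2.INTER_CUBIC)
b=cv2.resize(w["img"][145:240,245:325,::-1],None,fx=5,fy=5,interpolation=cv2.INTER_CUBIC)
o=np.zeros((500,800,3),np.uint8);o[:,:400]=a;o[:475,400:]=b
cv2.imwrite("pics/w5.png",o)
```

```text
10.65 [ 0.60949569 -0.14706475  0.10563105] [ 0.2091323  -0.59525565 -0.14525983] [-0.28334285  0.53508446  0.58491368  1.77564118 -0.35680153  0.9386555
  0.555165  ]
```

View pics/w5.png

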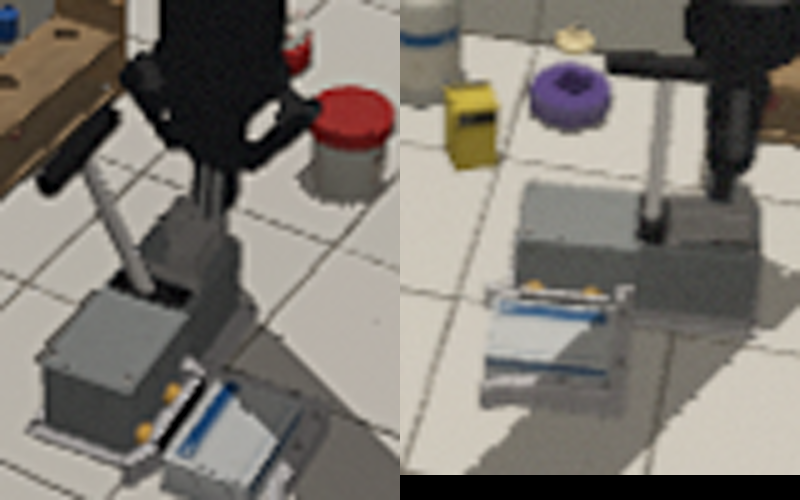

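The catch now lies flat toward jig -y: side crop tab at (700,225), scene crop (195,235). The stem is clear. I'll check how far the rack is from the handle before gripping.

Run:
```python
import pickle
from h import *
d=pickle.load(open("s0.pkl","rb"));S,D=d["scene"],d["side"]
f=.64
print("rack base",onz(S,332*f,250*f,0),onz(S,317*f,240*f,0),onz(D,487*f,266*f,0),onz(D,578*f,279*f,0))
print("rack top corner",tri(ray(S,317*f,212*f),ray(D,487*f,236*f)))
print("white bottle",onz(D,390*f,256*f,0), "purple",onz(D,436*f,262*f,0))
a=.105;o=np.array([533,-57])
J=lambda x,y:o+np.array([x*np.cos(a)-y*np.sin(a),x*np.sin(a)+y*np.cos(a)])
for q in(0,.2,.4,.6,.8,.85):
    t=.45-q;print(q,J(90+115*np.sin(t),-36).round(1),round(50+115*np.cos(t),1))
```

```text
rack base [ 8.31044731e-01 -1.48946762e-01 -1.11022302e-16] [ 8.82347654e-01 -1.60642682e-01 -1.11022302e-16] [ 0.82569458 -0.14948329  0.        ] [ 0.82749685 -0.36938955  0.        ]
rack top corner (array([ 0.85260394, -0.1411301 ,  0.08489711]), np.float64(0.024718320727986402))
white bottle [0.80784124 0.09354889 0.        ] purple [ 0.81130453 -0.02365088  0.        ]
0 [676.  -78.1] 153.6
0.2 [654.6 -80.4] 161.4
0.4 [632.  -82.8] 164.9
0.6 [609.2 -85.2] 163.7
0.8 [587.1 -87.5] 158.0
0.85 [581.7 -88.1] 155.9
```

Request:
servo_tool(
  deltas=[0,0,0.13,0,0,0,0,0,0.3,0,0,0,0,0,0.45,0,0,0,0,0,0.52,0,0,0,0.13,0.14,0.52,0,0,0,0.266,0.276,0.52,0,0,0,0.266,0.276,0.52,0,0,0,0.266,0.276,0.52,0,0,0],
  jaw=0.45,
)

```text
clock: 11.55
tool_pos: [0.6768, -0.0744, 0.2348]
ee_rot: [-2.095, -2.339, 0.001]
ft_force: [0.1, -0.4, -0.8]
width: 0.0473
gripper_force: 0.0
```

Request:
servo_tool(
  deltas=[0,0,0,0,0,0],
)

```text
clock: 11.65
tool_pos: [0.6754, -0.0789, 0.2355]
ee_rot: [-2.103, -2.333, 0.002]
ft_force: [-0.2, 0.8, -0.1]
width: 0.0469
gripper_force: 0.0
```

Request:
servo_tool(
  deltas=[0.002,0.004,-0.1,0,0,0,0.002,0.004,-0.2,0,0,0,0.002,0.004,-0.28,0,0,0,0.002,0.004,-0.34,0,0,0,0.002,0.004,-0.38,0,0,0,0.002,0.004,-0.4,0,0,0,0.002,0.004,-0.4,0,0,0],
)

```text
clock: 12.35
tool_pos: [0.6764, -0.0775, 0.1355]
ee_rot: [-2.103, -2.333, 0.001]
ft_force: [-0.2, 0.4, -0.9]
width: 0.047
gripper_force: 0.0
```

Request:
servo_tool(
  deltas=[0,0,0,0,0,0,0,0,0,0,0,0,0,0,0,0,0,0,0,0,0,0,0,0,0,0,0,0,0,0,0,0,0,0,0,0],
  jaw=1,
  squeeze=50,
)

```text
clock: 12.95
tool_pos: [0.6773, -0.0772, 0.137]
ee_rot: [2.102, 2.333, 0.002]
ft_force: [-1.8, 0.8, 6.3]
width: 0.0164
gripper_force: 48.8
```

Request:
servo_tool(
  deltas=[-0.042,-0.004,0.018,0,0,0,-0.086,-0.009,0.031,0,0,0,-0.13,-0.014,0.04,0,0,0,-0.176,-0.019,0.045,0,0,0,-0.222,-0.023,0.045,0,0,0,-0.267,-0.028,0.04,0,0,0,-0.312,-0.033,0.031,0,0,0,-0.356,-0.038,0.018,0,0,0],
)

```text
clock: 13.75
tool_pos: [0.5887, -0.0856, 0.1419]
ee_rot: [2.1, 2.333, 0.007]
ft_force: [5.1, 2.4, 4.9]
width: 0.0162
gripper_force: 49.1
```

Request:
servo_tool(
  deltas=[-0.01,-0.001,-0.003,0,0,0,-0.02,-0.002,-0.006,0,0,0,-0.02,-0.002,-0.006,0,0,0,-0.02,-0.002,-0.006,0,0,0],
)

```text
clock: 14.15
tool_pos: [0.5874, -0.0857, 0.1414]
ee_rot: [2.096, 2.329, 0.013]
ft_force: [9.7, 1.9, 5.5]
width: 0.0162
gripper_force: 49.2
```

Request:
servo_tool(
  deltas=[-0.01,-0.001,-0.003,0,0,0,-0.016,-0.002,-0.004,0,0,0,-0.016,-0.002,-0.004,0,0,0,-0.016,-0.002,-0.004,0,0,0],
)

```text
clock: 14.55
tool_pos: [0.587, -0.0857, 0.1414]
ee_rot: [2.09, 2.326, 0.021]
ft_force: [15.0, 1.5, 2.1]
width: 0.0164
gripper_force: 49.0
```

Run:
```python
from cell import robot
import cv2,numpy as np
s=robot.read_state();print(s['clock'],s['tool_pos'],s['ft_force'],s['width'])
w=robot.snapshot("side");sc=robot.snapshot("scene")
a=cv2.resize(sc["img"][115:235,225:305,::-1],None,fx=5,fy=5,interpolation=cv2.INTER_CUBIC)
b=cv2.resize(w["img"][145:240,245:325,::-1],None,fx=5,fy=5,interpolation=cv2.INTER_CUBIC)
o=np.zeros((600,800,3),np.uint8);o[:,:400]=a;o[:475,400:]=b
cv2.imwrite("pics/w6.png",o)
```

```text
14.55 [ 0.58700494 -0.08574829  0.14139325] [15.03764689  1.49760876  2.13996065] 0.01639022250883187
```

View pics/w6.png

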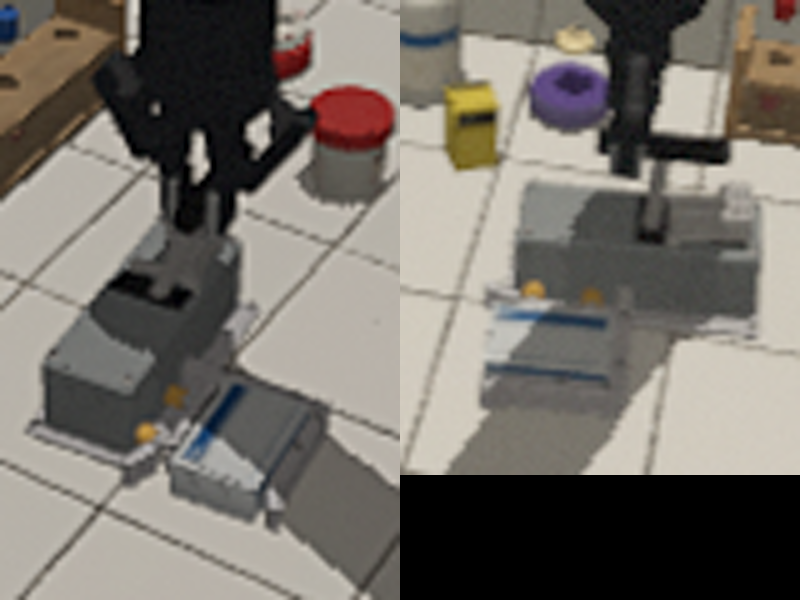

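The lever is at its end: the last 4 mm of command added 5 N and the handle barely moved. The pad presses the carton onto the fence (scene crop 245,440), the catch is flat, and the handle is still gripped. I'm handing it in.

```bash
python3 -c "
from cell import robot
print(robot.finish_job())"
```

```text
the job is handed in; nothing more can be done
None
```

The job is handed in: the carton is against the end stop, the catch was flipped before the lever was pulled, and the arm is still holding the lever at the end of its pull with the carton clamped against the fence. I gripped the carton lightly from the sides to slide it along the bench into the mouth, then pushed it the rest of the way from behind. The hand-in call returned no verdict.

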